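# Set out two bats' handle halves for gluing

## Robot

A 6-joint arm with a two-finger parallel gripper is mounted at the origin on the work surface. World frame = base frame: x ahead of the robot, y to its left, z up, the work surface at z = 0. Lengths are in m, angles in rad, forces in N, time in s.
With the tool pointing down it reaches from about 0.3 to 0.775 m from the base axis. Payload 14.6 kg.
Tool frame: the origin (TCP) lies on the centre line of the jaws, within the pads' length; the fingertips stand 25 mm ahead of it and the grasp point (between the pads) lies 6 mm ahead of it (ctrl.tip_reach is the distance from the TCP to the fingertips, in m); z points along the fingers, y is the line along which they close (so a half turn about z gives the same grasp; the last joint's range is limited). The gripper opens to 94 mm and grips with 3 to 60 N. Pads are 16 mm wide; open, the fingers measure 119 mm over their backs; the gripper's body (75 mm by 177 mm) begins 78 mm behind the grasp point.
Start: joints at [-1.322, 0.3, 1.521, -0, 1.321, -0.067], TCP at [0.171, -0.523, 0.197] pointing down, gripper open.
Joint ranges: [-3.03, 3.03], [-0.79, 2.21], [0.23, 2.52], [-1.04, 4.18], [0, 3.07], [-2.55, 2.55]. Speed limits (rad/s): [2.22, 2.22, 2.57, 3.14, 3.14, 3.14].

## Interface

Orientations are given as [roll, pitch, yaw] about the fixed x, y, z axes, in that order (R = Rz(yaw) Ry(pitch) Rx(roll)).
In Python, from station import ctrl gives the robot as it stands. The module is installed in compiled form; this text tells all that it offers.
- The arm moves only by the tool apply_moves, never from a script. Its argument "deltas" is a list of rows, each a list of 7 numbers: the closure in counts, from 0 (fully open) to 255 (shut), then the shift along the world's x, y, z in cm, then the turn, a rotation vector about the world's x, y, z in rad. In form: [[jaw, tx, ty, tz, ax, ay, az], ...]. A call has 1 to 10 rows; each row shifts and turns the commanded pose from where the row before left it; what a row does not reach is not made up. A row lasts 1/10 s, in which the tool goes at most 50 mm and 8.59 degrees, less where a joint would pass 70% of its speed; a pose out of reach is approached as far as the arm can. A call with a gripper value outside its range is refused whole. The fingers move at their own pace and stop on an object; "grip_force" is the grip in N (left out, the last holds). Time passes only in rows, so rows that do not move let the fingers close. It gives the time, the measured TCP pose, the force, the opening and the grip force at its end, in the units of the state.
- ctrl.get_obs(): the state, without advancing time (a new reading comes with each control period).
- ctrl.camera(name): name is "scene" or "top" or "wrist"; returns a dict with "img" (420x560x3 uint8, red, green, blue), "K" (3x3 intrinsics, pixels), "k1" (the pictures are not rectified: a ray, as slopes to the right and down, at radius r is drawn at 1 + k1 r^2 times it, then the intrinsics apply), "pose" (4x4, takes a point from camera to world coordinates); the wrist camera has in their place "hand_eye" (4x4, takes a point from camera to tool coordinates, whose origin is the TCP and whose axes are the flange's). Camera axes: x right, y up, looking along -z (the intrinsics and any distortion apply to the point x, -y, -z); pixel columns grow to the right and rows downward; lengths in m; the calibration is good to about 2 mm. A picture is of the moment at which its call begins: read the wrist's pose just before it. There is no depth.
- ctrl.hand_in(): hands the job in; it is judged then, once.
The state is a dict: "time_s": time; "qpos": joint angles; "joint_vel": joint speeds; "tau": joint torques, N m; "ee_pos": TCP position; "eef_rot": TCP orientation; "force": force on the tool from outside, world axes, zero at the start; "moment": the same for the moment, N m; "grip_width": finger opening in m; "grip_force": force on a finger pad.
Only numpy, scipy, OpenCV 4.12 (cv2) and the standard library are available. Lean on these libraries where they do the work, as an engineer would, in place of code of your own. Each camera call takes 0.05 s, during which the arm holds its last target. There are 200 camera calls.

## Task

Set out these two table-tennis bats for gluing. On each blade's tongue lay the badged handle half of the same outline (flared on flared, straight on straight), flat side down, centred and in line so that it covers the tongue; and on the bench to its left (seen with the tongue towards you) lay the matching plain half, parallel and level with it, 80 mm from centre to centre. All four sloped neck ends point the way of their blade's head; leave the blades and the other things on the bench where they are.

Things in the scene. Friction and masses are not known exactly. Their poses are not given: they have to be found in the camera images.
- flared_badged: Front half of a bat handle, pale wood, dark stripe, flat face down. 100 mm long (x), 10 thick, sides upright to 6 then domed. Origin: centre of underside; +x to the neck (last 14 mm slope to 5 thick), at the start roughly away from the robot; -x to the butt. FLARED: 24 wide at the waist (x -14 to 18), 37 at the butt, 27 at the neck. Round black badge, 23 across, on top 30 from the origin towards the butt.
- flared_plain: Back half of a bat handle, pale wood, dark stripe, flat face down. 100 mm long (x), 10 thick, sides upright to 6 then domed. Origin: centre of underside; +x to the neck (last 14 mm slope to 5 thick), at the start roughly away from the robot; -x to the butt. FLARED: 24 wide at the waist (x -14 to 18), 37 at the butt, 27 at the neck. No badge.
- straight_badged: Front half of a bat handle, pale wood, dark stripe, flat face down. 100 mm long (x), 10 thick, sides upright to 6 then domed. Origin: centre of underside; +x to the neck (last 14 mm slope to 5 thick), at the start roughly away from the robot; -x to the butt. STRAIGHT: 28 mm wide all along. Round black badge, 23 across, on top 30 from the origin towards the butt.
- straight_plain: Back half of a bat handle, pale wood, dark stripe, flat face down. 100 mm long (x), 10 thick, sides upright to 6 then domed. Origin: centre of underside; +x to the neck (last 14 mm slope to 5 thick), at the start roughly away from the robot; -x to the butt. STRAIGHT: 28 mm wide all along. No badge.
- blade_flared: Flared-handle bat blade, loose plywood, 6 mm thick, 85 g. Origin: underside centre of the round head (157 x 150 mm). Tongue 100 mm long, its centre at x = -128 mm (roughly towards the robot); +x from tongue to head. Seen with the tongue towards you, left is +y. This tongue is FLARED: 26 mm wide at its waist, 39 mm at its free end.
- blade_straight: Straight-handle bat blade, loose plywood, 6 mm thick, 85 g. Origin: underside centre of the round head (157 x 150 mm). Tongue 100 mm long, its centre at x = -128 mm (roughly towards the robot); +x from tongue to head. Seen with the tongue towards you, left is +y. This tongue is STRAIGHT: 30 mm wide all along.
- glue_tub: Closed white glue tub with a green band, 100 mm across, 109 mm high, standing at the left; a bystander. Origin: centre of its underside.
- abrasive_roll: Red-brown roll of abrasive, 100 mm across, 100 mm high, standing at the right; a bystander. Origin: centre of its underside.
- sanding_block: Cork sanding block, 100 x 61 x 30 mm, lying between the two blade heads; a bystander. Origin: centre of its underside.
Things that resemble listed ones, but are neither listed nor needed, are in the scene too. What is shaped like the flared_badged but turquoise is not meant. What is shaped like the flared_plain but blue is not meant.

How it is judged:
By the outcome, as a careful person would: the job done as asked, in the order asked, and still so for the second after the job is handed in, with the robot touching nothing.
It also fails if it takes over 106 s, if anything falls off the work surface, if the arm or the gripper's body presses on something with over 40 N, if the wrist force passes 120 N, or if a joint passes its speed limit or range.

## Working session

There is one attempt and no reset: what is moved stays moved. The work goes in short steps, Python scripts to look and compute and a tool call to move; the robot and the scene stay as the last step left them, time stands still between calls to the robot, and variables do not carry over. Pictures are saved under pics/ and viewed, at most 14 in all, crops included, and the job is handed in when it is done.

Besides the shell and the picture viewer there is one more tool, called after ">>>" in YAML: its name, and indented under it one key for each argument. apply_moves: Moves the arm, as the interface text tells. Its arguments: {"type":"object","properties":{"deltas":{"type":"array"},"grip_force":{"type":"number"}},"required":["deltas"]}

```bash
mkdir -p pics; cat > h.py <<'E'
import numpy as np, cv2
from station import ctrl
from scipy.spatial.transform import Rotation as R
def grab(name,fn):
    o=ctrl.get_obs(); c=ctrl.camera(name); cv2.imwrite('pics/'+fn+'.png',c['img'][:,:,::-1])
    if name=='wrist':
        T=np.eye(4);T[:3,:3]=R.from_euler('xyz',o['eef_rot']).as_matrix();T[:3,3]=o['ee_pos']
        c['pose']=T@c['hand_eye']
    np.savez('pics/'+fn+'.npz',K=c['K'],k1=c['k1'],pose=c['pose']); return c
def p2w(c,px,z):
    px=np.atleast_2d(np.array(px,float)); K=c['K']
    d=np.array([float(c['k1']),0,0,0])
    u=cv2.undistortPoints(px[:,None],K,d)[:,0]
    # undistort exact radial
    r=np.c_[u[:,0],-u[:,1],-np.ones(len(u))]@c['pose'][:3,:3].T
    o=c['pose'][:3,3]; return o+r*((z-o[2])/r[:,2])[:,None]
def w2p(c,P):
    P=np.atleast_2d(P); T=np.linalg.inv(c['pose']); q=P@T[:3,:3].T+T[:3,3]
    s=np.c_[q[:,0]/-q[:,2],-q[:,1]/-q[:,2]]; s=s*(1+float(c['k1'])*(s**2).sum(1))[:,None]
    return s*[c['K'][0,0],c['K'][1,1]]+[c['K'][0,2],c['K'][1,2]]
def load(fn): 
    d=np.load('pics/'+fn+'.npz'); return {k:d[k] for k in d}
E
python3 - <<'E'
from h import *
for n in ('top','scene'):
    c=grab(n,n+'0'); print(c['K'],c['k1'],c['pose'])
print(ctrl.get_obs(), ctrl.tip_reach)
E
```

```text
[[419.4344386    0.         276.30733349]
 [  0.         419.4344386  214.52239039]
 [  0.           0.           1.        ]] -0.04367689825661614 [[ 0.01277607  0.99644149 -0.08331349  0.47828072]
 [-0.99984335  0.01170995 -0.01327262 -0.01254025]
 [-0.0122498   0.08347001  0.996435    1.20796081]
 [ 0.          0.          0.          1.        ]]
[[520.05967666   0.         271.62517487]
 [  0.         520.05967666 206.18970227]
 [  0.           0.           1.        ]] -0.19138282380360253 [[-0.6288302  -0.62274273  0.46557929  1.34566449]
 [ 0.77735732 -0.49044398  0.39392932  0.68606476]
 [-0.01697606  0.60963612  0.7924996   1.40266674]
 [ 0.          0.          0.          1.        ]]
{'time_s': 0.1, 'qpos': array([-1.32163025e+00,  3.00397857e-01,  1.52151084e+00, -1.59725556e-05,
        1.32071559e+00, -6.65752095e-02]), 'joint_vel': array([ 0.00038278, -0.00241953, -0.00201159,  0.00125641, -0.00018042,
       -0.0002712 ]), 'tau': array([ 9.89371911e-04, -5.32648265e+01, -3.53284764e+01,  7.09819794e-02,
        2.35219690e-02, -7.33900970e-05]), 'ee_pos': array([ 0.170732  , -0.52257094,  0.19645623]), 'eef_rot': array([-3.14056228e+00, -5.31926594e-05,  3.15745222e-01]), 'force': array([-0.37649125, -0.02656369, -0.00181616]), 'moment': array([ 0.03375433, -0.04344782,  0.01906493]), 'grip_force': 0.0, 'grip_width': 0.09423801745841573} 0.025
```

View pics/top0.png

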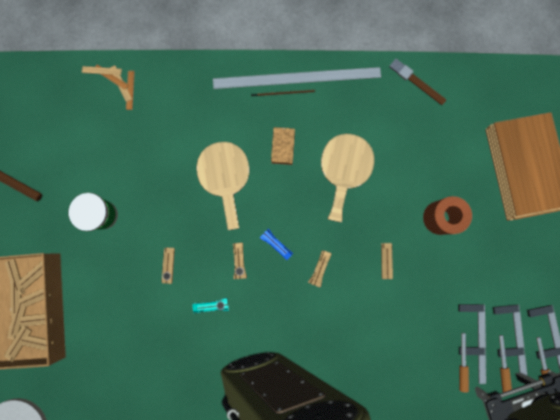

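The top view shows the left blade (head 223,168, tongue 232,210) and the right blade (head 347,160, tongue 337,203). The pale halves are at (168,265), (239,260), (320,268) and (387,260), with the blue and turquoise look-alikes at (276,244) and (211,305). I'll enlarge it to confirm.

```bash
python3 - <<'E'
from h import *
im=cv2.imread('pics/top0.png')[185:300,145:410]
cv2.imwrite('pics/crop0.png',cv2.resize(im,None,fx=3,fy=3,interpolation=cv2.INTER_CUBIC))
c=load('top0')
for n,p,z in [('headL',(223,168),.006),('tongL',(232,210),.006),('headR',(347,160),.006),('tongR',(337,203),.006),('h1',(168,265),.01),('h2',(239,260),.01),('h3',(320,268),.01),('h4',(387,260),.01),('blue',(276,244),.01),('turq',(211,305),.01),('tub',(89,211),.1),('roll',(452,214),.1),('block',(283,145),.03)]:
    print(n,p2w(c,p,z)[0].round(3))
E
```

```text
headL [0.713 0.16  0.006]
tongL [0.59  0.131 0.006]
headR [ 0.74  -0.2    0.006]
tongR [ 0.614 -0.171  0.006]
h1 [0.43  0.311 0.01 ]
h2 [0.447 0.108 0.01 ]
h3 [ 0.428 -0.122  0.01 ]
h4 [ 0.452 -0.313  0.01 ]
blue [0.494 0.003 0.01 ]
turq [0.319 0.185 0.01 ]
tub [0.575 0.506 0.1  ]
roll [ 0.578 -0.465  0.1  ]
block [ 0.777 -0.013  0.03 ]
```

View pics/crop0.png

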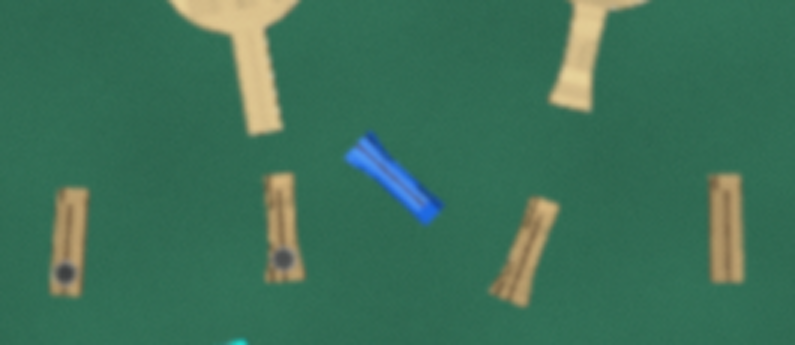

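Identification, from the enlarged crop:
- **Straight blade:** the left one, which has a parallel tongue.
- **Flared blade:** the right one, whose tongue widens towards its free end.
- **straight_badged:** (168,265), with parallel sides and a black disc.
- **flared_badged:** (239,260), with a waist and a disc.
- **flared_plain:** (320,268), with a waist and no disc.
- **straight_plain:** (387,260).
- **Not meant:** the blue and turquoise pieces.

Next I'll move up for wrist views.

>>> apply_moves:
  deltas:
    - [0,3.3,3.1,1.4,0,0,-0.0316]
    - [0,3.3,3.1,1.4,0,0,-0.0316]
    - [0,3.3,3.1,1.4,0,0,-0.0316]
    - [0,3.3,3.1,1.4,0,0,-0.0316]
    - [0,3.3,3.1,1.4,0,0,-0.0316]
    - [0,3.3,3.1,1.4,0,0,-0.0316]
    - [0,3.3,3.1,1.4,0,0,-0.0316]
    - [0,3.3,3.1,1.4,0,0,-0.0316]
    - [0,3.3,3.1,1.4,0,0,-0.0316]
    - [0,3.3,3.1,1.4,0,0,-0.0316]

```text
time_s: 1.1
ee_pos: [0.5018, -0.2112, 0.3374]
eef_rot: [-3.141, 0.0, -0.001]
force: [-0.2, -1.1, -0.2]
grip_width: 0.0944
grip_force: 0.0
```

```bash
python3 - <<'E'
from h import *
ctrl.camera('top')
c=grab('wrist','w1'); print(c['hand_eye'],c['K'],c['k1'],c['pose'][:3,3]); print(ctrl.get_obs()['ee_pos'],ctrl.get_obs()['eef_rot'])
E
```

```text
[[ 4.91918869e-04  9.64158399e-01  2.65326855e-01  7.64167182e-02]
 [ 9.99999879e-01 -4.77681464e-04 -1.18187109e-04 -3.28679537e-04]
 [ 1.27906265e-05  2.65326881e-01 -9.64158517e-01 -1.86999458e-01]
 [ 0.00000000e+00  0.00000000e+00  0.00000000e+00  1.00000000e+00]] [[338.51834604   0.         276.06784089]
 [  0.         338.51834604 211.05482768]
 [  0.           0.           1.        ]] -0.034437046608574176 [ 0.58139849 -0.20709672  0.52628009]
[ 0.50358791 -0.20953857  0.33787206] [ 3.14157408e+00 -1.52704448e-03  3.31431919e-03]
```

View pics/w1.png

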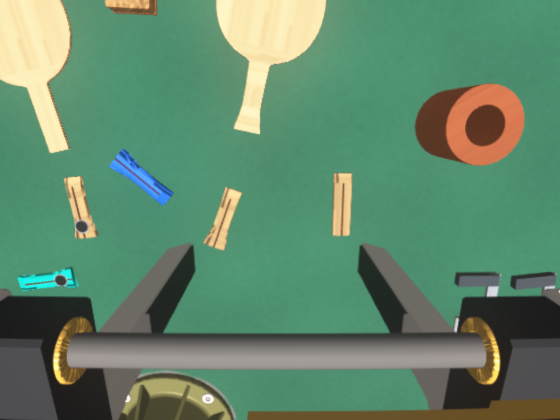

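The wrist view shows the flared blade's tongue near (253,98), flared_plain at (223,218), straight_plain at (342,205), flared_badged at (80,208) and part of the straight tongue at (46,115). I'll fit the known outlines to the silhouettes in it.

```bash
cat > fit.py <<'E'
from h import *
from scipy.optimize import minimize
X=np.linspace(-.05,.05,41)
sm=lambda t:t*t*(3-2*t)
def wid(x,kind,tongue=0):
    e=.002 if tongue else 0
    if kind=='s': return np.full_like(x,.028+e)
    w=np.full_like(x,.024); a=np.clip((-.014-x)/.036,0,1); b=np.clip((x-.018)/.032,0,1)
    return w+.013*sm(a)+.003*sm(b)+e
def strip(kind,t=0,off=0,cut=0):
    x=X[X<.05-cut]; w=wid(x,kind,t)/2; return np.r_[np.c_[x+off,w],np.c_[x[::-1]+off,-w[::-1]]]
th=np.linspace(0,2*np.pi,80)
HEAD=np.c_[.0785*np.cos(th),.075*np.sin(th)]
S=4
def sets(obj,kind):
    if obj=='blade': return [(p,z) for z in (0,.006) for p in (strip(kind,1,-.128),HEAD)]
    return [(strip(kind),0),(strip(kind),.003),(strip(kind,cut=.0),.005),(strip(kind,cut=.008),.006)]
def fit(c,img,obj,kind,g,zb=0,margin=14,thr=.88,roi_local=None):
    polys=sets(obj,kind)
    def proj(p):
        cs,sn=np.cos(p[2]),np.sin(p[2]); M=np.array([[cs,-sn],[sn,cs]])
        return [w2p(c,np.c_[P@M.T+p[:2],np.full(len(P),z+zb)]) for P,z in polys]
    # roi
    q=np.vstack(proj(g) if roi_local is None else [w2p(c,np.c_[np.array(roi_local)@np.array([[np.cos(g[2]),-np.sin(g[2])],[np.sin(g[2]),np.cos(g[2])]]).T+g[:2],np.full(len(roi_local),.006)])])
    x0,y0=np.maximum(q.min(0).astype(int)-margin,0); x1,y1=np.minimum(q.max(0).astype(int)+margin,[560,420])
    sub=cv2.resize(img[y0:y1,x0:x1].astype(np.float32),None,fx=S,fy=S,interpolation=cv2.INTER_CUBIC)
    m=(sub[...,0]/np.maximum(sub[...,1],1)>thr).astype(np.uint8)
    n,l,st,ce=cv2.connectedComponentsWithStats(m)
    gq=(q.mean(0)-[x0,y0])*S
    best=1+np.argmax(st[1:,4]); m=(l==best).astype(np.uint8)
    if obj!='blade':
        m=cv2.morphologyEx(m,cv2.MORPH_CLOSE,np.ones((9,9),np.uint8))
    cs,_=cv2.findContours(m,cv2.RETR_EXTERNAL,cv2.CHAIN_APPROX_NONE); m[:]=0; cv2.drawContours(m,cs,-1,1,-1)
    mf=cv2.GaussianBlur(m.astype(np.float32),(0,0),4)
    def ren(p):
        r=np.zeros(m.shape,np.uint8)
        for Q in proj(p): cv2.fillPoly(r,[np.round(((Q-[x0,y0]+.5)*S-.5)*16).astype(np.int32)],1,shift=4)
        return r
    f=lambda v:((cv2.GaussianBlur(ren(v*[.001,.001,.01]).astype(np.float32),(0,0),4)-mf)**2).mean()
    v=np.array(g)/[.001,.001,.01]
    for step in (8,2,1): v=minimize(f,v,method='Nelder-Mead',options=dict(initial_simplex=np.vstack([v]+[v+step*e for e in np.eye(3)]),xatol=.02,fatol=1e-7)).x
    p=v*[.001,.001,.01]; r=ren(p); iou=(r&m).sum()/(r|m).sum()
    return p,iou
E
python3 - <<'E'
from fit import *
R1=[[-.178,.02],[-.178,-.02],[-.085,.02],[-.085,-.02]]
G={'straight_badged':('h','s',(.43,.311,-.07)),'flared_badged':('h','f',(.447,.108,.06)),'flared_plain':('h','f',(.428,-.122,-.3)),'straight_plain':('h','s',(.452,-.313,0)),'blade_straight':('blade','s',(.713,.16,.23)),'blade_flared':('blade','f',(.74,-.2,-.226))}
for cam in('top0','w1'):
    c=load(cam); img=cv2.imread('pics/'+cam+'.png')[:,:,::-1]
    for k,(o,t,g) in G.items():
        if cam=='w1' and k=='straight_badged': continue
        p,i=fit(c,img,o,t,g); print(cam,k,p.round(4),round(i,3))
E
```

```text
top0 straight_badged [ 0.431   0.3138 -0.051 ] 0.938
top0 flared_badged [0.4471 0.1096 0.0772] 0.919
top0 flared_plain [ 0.4286 -0.124  -0.3595] 0.911
top0 straight_plain [ 0.452  -0.3133  0.0129] 0.93
top0 blade_straight [0.7119 0.1627 0.199 ] 0.946
top0 blade_flared [ 0.7394 -0.2009 -0.2111] 0.941
w1 flared_badged [0.4457 0.1111 0.0958] 0.936
w1 flared_plain [ 0.4275 -0.1222 -0.3558] 0.924
w1 straight_plain [ 0.4511 -0.3114  0.0156] 0.952
w1 blade_straight [0.7091 0.1632 0.1951] 0.987
w1 blade_flared [ 0.7364 -0.199  -0.2123] 0.97
```

The fits from the two cameras agree within 3 mm. Now a close look at the flared tongue from the same tool-relative height I'll use for the pieces.

>>> apply_moves:
  deltas:
    - [0,1.8,0.62,-3.6,0,0,-0.036]
    - [0,1.8,0.62,-3.6,0,0,-0.036]
    - [0,1.8,0.62,-3.6,0,0,-0.036]
    - [0,1.8,0.62,-3.6,0,0,-0.036]
    - [0,1.8,0.62,-3.6,0,0,-0.036]
    - [0,1.8,0.62,-3.6,0,0,-0.036]
    - [0,0,0,0,0,0,0]
    - [0,0,0,0,0,0,0]

```text
time_s: 2.0
ee_pos: [0.6083, -0.1759, 0.1208]
eef_rot: [-3.142, 0.001, -0.215]
force: [-0.8, -0.1, 1.4]
grip_width: 0.0941
grip_force: 0.0
```

```bash
cat > look.py <<'E'
import sys
from fit import *
# look.py name obj kind x y yaw zb
n,o,t=sys.argv[1:4]; g=tuple(map(float,sys.argv[4:7])); zb=float(sys.argv[7]) if len(sys.argv)>7 else 0
c=grab('wrist',n); p,i=fit(c,c['img'],o,t,g,zb,margin=10)
s=ctrl.get_obs(); e=s['ee_pos'];y=s['eef_rot']
print('fit',p.round(4),'iou',round(i,3),'tcp',e.round(4),'rot',np.round(y,4),'w',s['grip_width'])
q=p[:2].copy()
if o=='blade': q=p[:2]-.128*np.array([np.cos(p[2]),np.sin(p[2])])
print('target centre',q.round(4),'left',(q+.08*np.array([-np.sin(p[2]),np.cos(p[2])])).round(4),'delta cm',((q-e[:2])*100).round(2),'dyaw',round(p[2]-y[2],4))
E
python3 look.py w2 blade f .7364 -.199 -.2123
```

```text
fit [ 0.7368 -0.1991 -0.2121] iou 0.979 tcp [ 0.6087 -0.1763  0.1222] rot [ 3.1414e+00 -1.1000e-03 -2.1580e-01] w 0.09365453134567804
target centre [ 0.6117 -0.1721] left [ 0.6285 -0.0939] delta cm [0.3  0.41] dyaw 0.0037
```

View pics/w2.png

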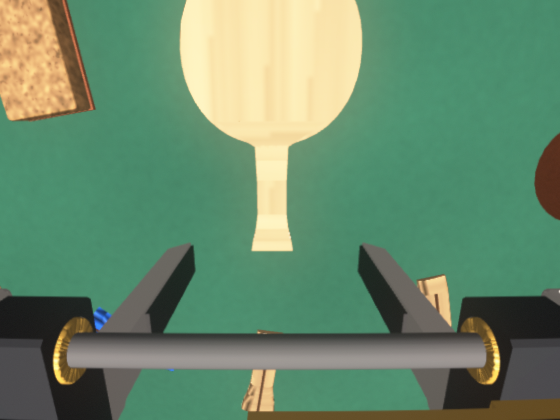

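View w2 shows the flared tongue between columns 252 and 292 and rows 145 to 250, and the fit is 0.979. Next I'll go over flared_badged.

>>> apply_moves:
  deltas:
    - [0,-2.0,3.59,0,0,0,0.039]
    - [0,-2.0,3.59,0,0,0,0.039]
    - [0,-2.0,3.59,0,0,0,0.039]
    - [0,-2.0,3.59,0,0,0,0.039]
    - [0,-2.0,3.59,0,0,0,0.039]
    - [0,-2.0,3.59,0,0,0,0.039]
    - [0,-2.0,3.59,0,0,0,0.039]
    - [0,-2.0,3.59,0,0,0,0.039]
    - [0,0,0,0,0,0,0]
    - [0,0,0,0,0,0,0]

```text
time_s: 3.05
ee_pos: [0.4493, 0.1116, 0.1228]
eef_rot: [-3.142, -0.004, 0.097]
force: [0.2, -0.2, -1.1]
grip_width: 0.0939
grip_force: 0.0
```

```bash
python3 look.py w3 h f .4457 .1111 .0958
```

```text
fit [0.4455 0.1114 0.0956] iou 0.928 tcp [0.4496 0.111  0.1224] rot [-3.1416e+00 -2.9000e-03  9.5600e-02] w 0.09411682159586202
target centre [0.4455 0.1114] left [0.4378 0.191 ] delta cm [-0.41  0.04] dyaw -0.0
```

View pics/w3.png

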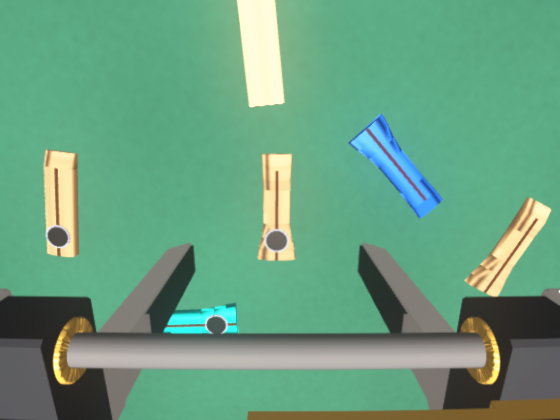

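View w3 shows flared_badged at columns 262–295 and rows 153–260, badge at (276,241) towards the butt. I'm descending onto its waist.

>>> apply_moves:
  deltas:
    - [0,-0.2,0.03,-3.0,0,0,0]
    - [0,0,0,-3.0,0,0,0]
    - [0,0,0,-2.5,0,0,0]
    - [120,0,0,-0.9,0,0,0]
    - [140,0,0,0,0,0,0]
    - [140,0,0,0,0,0,0]
  grip_force: 12

```text
time_s: 3.7
ee_pos: [0.4477, 0.1115, 0.0281]
eef_rot: [-3.142, -0.002, 0.095]
force: [-0.6, -0.6, 0.4]
grip_width: 0.0737
grip_force: 0.0
```

>>> apply_moves:
  deltas:
    - [200,0,0,-0.05,0,0,0]
    - [255,0,0,0,0,0,0]
    - [255,0,0,0,0,0,0]
    - [255,0,0,0,0,0,0]
    - [255,0,0,0,0,0,0]
    - [255,0,0,0,0,0,0]
    - [255,0,0,0,0,0,0]
    - [255,0,0,0,0,0,0]
  grip_force: 12

```text
time_s: 4.5
ee_pos: [0.4468, 0.1119, 0.0264]
eef_rot: [-3.142, 0.0, 0.096]
force: [-0.0, -0.2, 0.1]
grip_width: 0.0095
grip_force: 0.0
```

The opening is 9.5 mm with no grip force, so the grasp missed. I'll look before going on.

```bash
python3 - <<'E'
from h import *
c=grab('wrist','w4'); print(ctrl.get_obs()['grip_width'],ctrl.get_obs()['ee_pos'])
c=grab('top','t1')
im=c['img'][185:300,145:410,::-1]
a=cv2.resize(im,None,fx=2,fy=2,interpolation=cv2.INTER_CUBIC)
b=cv2.imread('pics/w4.png')
o=np.zeros((420+230,560,3),np.uint8); o[:420]=b; o[420:,:530]=a
cv2.imwrite('pics/c1.png',o[:600] if 0 else cv2.resize(o,None,fx=.92,fy=.92))
E
```

```text
0.00525450322137555 [0.44681636 0.11191152 0.02644013]
```

View pics/c1.png

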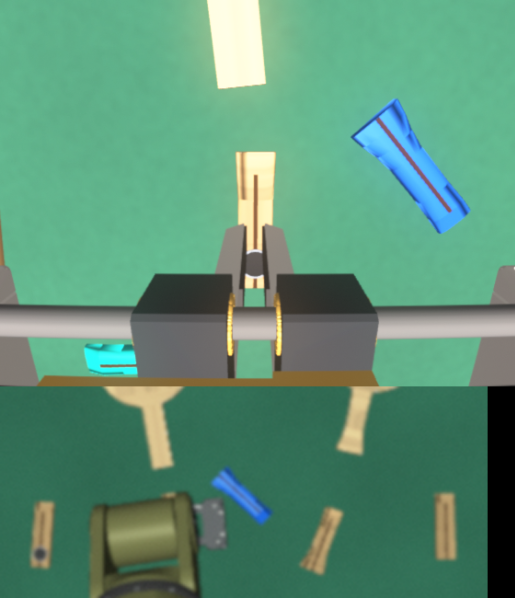

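```bash
python3 - <<'E'
from h import *
im=cv2.imread('pics/w4.png')[150:330,200:350]
cv2.imwrite('pics/c2.png',cv2.resize(im,None,fx=3.3,fy=3.3,interpolation=cv2.INTER_CUBIC))
s=ctrl.get_obs(); print(s)
E
```

```text
{'time_s': 4.6, 'qpos': array([1.65874424e-01, 3.35806659e-01, 1.92413426e+00, 2.17561790e-05,
       8.81653309e-01, 1.64084997e+00]), 'joint_vel': array([-1.98890133e-04,  1.70844879e-03,  9.09634748e-05, -9.55485073e-05,
       -2.40296333e-04, -1.17759887e-03]), 'tau': array([ 4.44090387e-03, -4.66480780e+01, -2.67056090e+01,  8.63637862e-03,
       -7.45879230e-02,  4.17201427e-04]), 'ee_pos': array([0.44680913, 0.11191561, 0.02644995]), 'eef_rot': array([-3.14157601e+00,  2.74154204e-06,  9.58069477e-02]), 'force': array([-0.63355322, -0.15486308,  0.3138551 ]), 'moment': array([0.00628612, 0.03272086, 0.01136656]), 'grip_force': 0.0, 'grip_width': 0.002177772822284333}
```

View pics/c2.png

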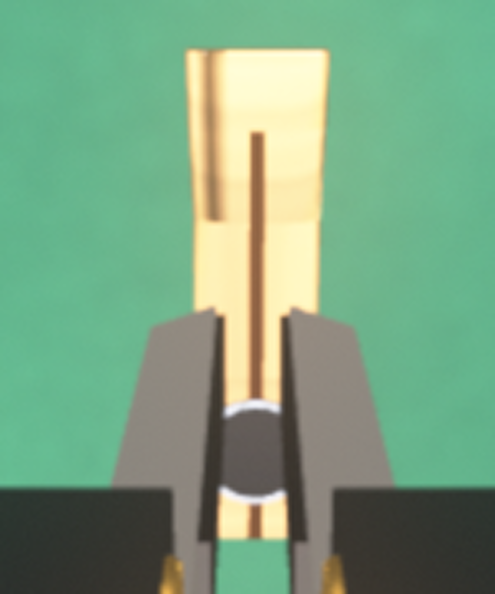

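The fingers closed above the piece: the tips show at about (265,244), where tips 25 mm ahead of the TCP would show at row 225 or so. I'll open, then probe downward gently with the force reading to find the real tip height.

>>> apply_moves:
  deltas:
    - [110,0,0,0,0,0,0]
    - [110,0,0,0,0,0,0]
    - [110,0,0,0,0,0,0]
    - [110,0,0,0,0,0,0]
    - [110,0,0,0,0,0,0]
    - [110,0,0,0,0,0,0]
    - [110,0,0,0,0,0,0]

```text
time_s: 5.3
ee_pos: [0.4468, 0.1119, 0.0264]
eef_rot: [-3.142, 0.0, 0.096]
force: [0.2, -0.5, 0.6]
grip_width: 0.0521
grip_force: 0.0
```

```bash
python3 - <<'E'
from h import *
c=grab('wrist','w5');s=ctrl.get_obs(); print(s['ee_pos'],s['grip_width'],s['force'])
im=c['img'][140:330,170:390,::-1]
cv2.imwrite('pics/c3.png',cv2.resize(im,None,fx=3,fy=3,interpolation=cv2.INTER_CUBIC))
E
```

```text
[0.44680446 0.11192197 0.02645588] 0.05314361119722475 [ 0.04535044 -0.23413163 -0.05661115]
```

View pics/c3.png

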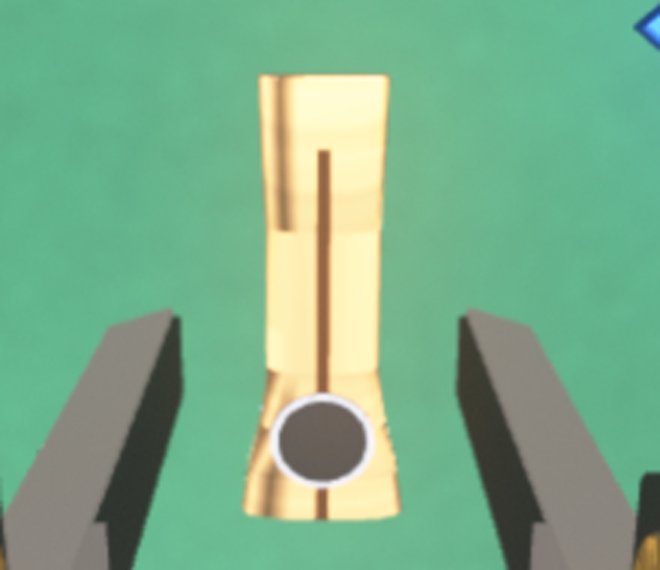

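Taking the gap as 94.7 px for 53 mm puts the tip depth at about 0.189 m. So the visible tips are about 10 mm behind the reported TCP, at z ≈ 0.036. I'll descend step by step and watch the force.

>>> apply_moves:
  deltas:
    - [110,0,0,-1.0,0,0,0]
    - [110,0,0,-0.8,0,0,0]
    - [110,0,0,-0.4,0,0,0]
    - [110,0,0,0,0,0,0]

```text
time_s: 5.75
ee_pos: [0.4463, 0.1118, 0.0036]
eef_rot: [3.141, 0.002, 0.096]
force: [-0.5, -0.3, 0.2]
grip_width: 0.0534
grip_force: 0.0
```

```bash
python3 - <<'E'
from h import *
c=grab('wrist','w6');s=ctrl.get_obs(); print(s['ee_pos'],s['grip_width'],s['force'])
im=c['img'][140:330,170:390,::-1]
cv2.imwrite('pics/c4.png',cv2.resize(im,None,fx=3,fy=3,interpolation=cv2.INTER_CUBIC))
E
```

```text
[0.44658207 0.11186676 0.00403127] 0.05370786696715495 [ 0.21142527  0.31734192 -0.06490368]
```

View pics/c4.png

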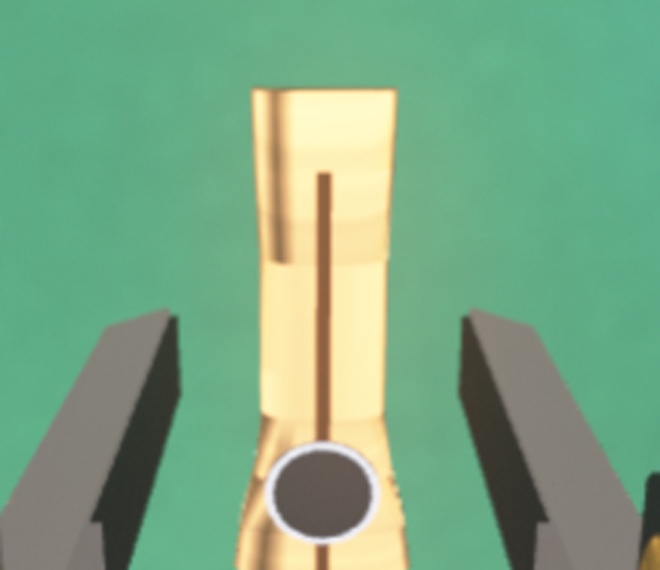

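No force with the nominal tips below the bench, so the real tips are about 35 mm higher than documented. I'll go on down in small steps.

>>> apply_moves:
  deltas:
    - [110,0.1,0,-0.4,0,0,0]
    - [110,0,0,-0.3,0,0,0]
    - [110,0,0,-0.2,0,0,0]
    - [110,0,0,-0.1,0,0,0]
    - [110,0,0,0,0,0,0]

```text
time_s: 6.3
ee_pos: [0.4478, 0.1119, -0.0057]
eef_rot: [-3.142, 0.0, 0.096]
force: [0.4, -0.2, 0.4]
grip_width: 0.0534
grip_force: 0.0
```

>>> apply_moves:
  deltas:
    - [110,0,0,-0.1,0,0,0]
    - [110,0,0,-0.05,0,0,0]
    - [110,0,0,0,0,0,0]

```text
time_s: 6.6
ee_pos: [0.4478, 0.1119, -0.0071]
eef_rot: [-3.142, -0.0, 0.096]
force: [-0.3, 0.1, 0.3]
grip_width: 0.0533
grip_force: 0.0
```

>>> apply_moves:
  deltas:
    - [170,0,0,0,0,0,0]
    - [180,0,0,0,0,0,0]
    - [255,0,0,0,0,0,0]
    - [255,0,0,0,0,0,0]
    - [255,0,0,0,0,0,0]
    - [255,0,0,0,0,0,0]
  grip_force: 12

```text
time_s: 7.2
ee_pos: [0.4479, 0.1119, -0.007]
eef_rot: [-3.142, -0.0, 0.096]
force: [-0.1, 0.2, 0.3]
grip_width: 0.0242
grip_force: 12.0
```

Gripped at 24.2 mm, matching the 24 mm waist, with 12 N. I'll lift and carry it to the flared tongue.

>>> apply_moves:
  deltas:
    - [255,0,0,2.5,0,0,0]
    - [255,0,0,2.5,0,0,0]
    - [255,2.08,-3.55,0,0,0,-0.0385]
    - [255,2.08,-3.55,0,0,0,-0.0385]
    - [255,2.08,-3.55,0,0,0,-0.0385]
    - [255,2.08,-3.55,0,0,0,-0.0385]
    - [255,2.08,-3.55,0,0,0,-0.0385]
    - [255,2.08,-3.55,0,0,0,-0.0385]
    - [255,2.08,-3.55,0,0,0,-0.0385]
    - [255,2.08,-3.55,0,0,0,-0.0385]

```text
time_s: 8.2
ee_pos: [0.6147, -0.1737, 0.0428]
eef_rot: [-3.142, 0.0, -0.214]
force: [1.0, 1.2, 0.5]
grip_width: 0.0243
grip_force: 12.0
```

>>> apply_moves:
  deltas:
    - [255,0,0,0,0,0,0]
    - [255,0,0,-2.0,0,0,0]
    - [255,0,0,0,0,0,0]
    - [255,0,0,0,0,0,0]

```text
time_s: 8.6
ee_pos: [0.6139, -0.1716, 0.0229]
eef_rot: [-3.141, 0.001, -0.212]
force: [0.8, -0.0, -0.2]
grip_width: 0.0241
grip_force: 12.0
```

```bash
python3 - <<'E'
from h import *
c=grab('wrist','w7');s=ctrl.get_obs(); print(s['ee_pos'],s['eef_rot'],s['grip_width'],s['force'])
im=c['img'][60:340,160:400,::-1]
cv2.imwrite('pics/c5.png',cv2.resize(im,None,fx=2.1,fy=2.1,interpolation=cv2.INTER_CUBIC))
E
```

```text
[ 0.61431008 -0.17170811  0.02356537] [ 3.14158607e+00 -2.50041124e-04 -2.11636477e-01] 0.02382827103736551 [-0.23742577 -1.00559736  0.81115937]
```

View pics/c5.png

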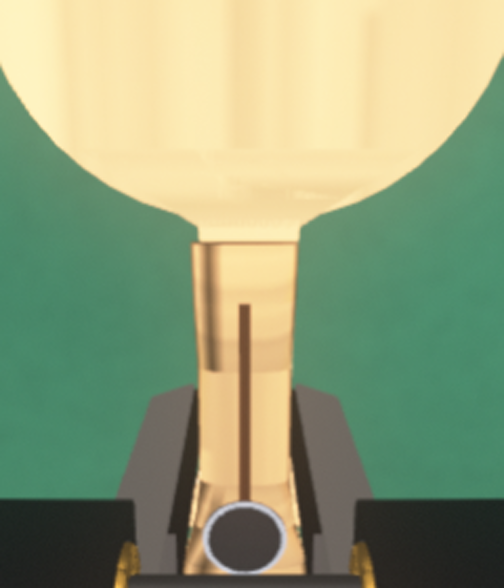

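```bash
python3 - <<'E'
from h import *
c=load('w7')
f=lambda pts,z:p2w(c,[[u/2.1+160-.25,v/2.1+60-.25] for u,v in pts],z)
p=np.array([.7368,-.1991]);a=-.2121;M=np.array([[np.cos(a),np.sin(a)],[-np.sin(a),np.cos(a)]])
print('neck tongue in blade frame',((f([(199,232),(300,232)],.006)[:,:2]-p)@M.T*1000).round(1))
# head edges at same row
print('piece neck end z~.033',((f([(192,243),(298,243)],.0305+.005)[:,:2]-p)@M.T*1000).round(1))
print('waist',((f([(199,400),(292,400)],.0305+.006)[:,:2]-p)@M.T*1000).round(1))
E
python3 - <<'E'
import sys; sys.path.insert(0,'.'); import os; os.chdir('.')
from h import *
c=load('w7'); im=cv2.imread('pics/w7.png')
# head edge columns at several rows -> midpoint in blade frame
p=np.array([.7368,-.1991]);a=-.2121;M=np.array([[np.cos(a),np.sin(a)],[-np.sin(a),np.cos(a)]])
for r in (60,80,100,120,135,145,155,165):
    m=np.where(im[r,:,2]>.88*im[r,:,1].astype(float))[0]; m=m[(m>120)&(m<440)]
    q=(p2w(c,[[m.min()-.5,r],[m.max()+.5,r]],.006)[:,:2]-p)@M.T*1000
    print(r,m.min(),m.max(),q.round(1).tolist(),q[:,1].mean().round(2))
E
```

```text
neck tongue in blade frame [[-80.1  14.2]
 [-80.1 -14.9]]
piece neck end z~.033 [[-78.4  14.1]
 [-78.4 -12.1]]
waist [[-119.6   13. ]
 [-119.6  -11.3]]
60 149 408 [[-17.7, 73.0], [-17.5, -73.2]] -0.14
80 155 401 [[-28.3, 70.5], [-28.2, -70.2]] 0.12
100 164 392 [[-39.3, 66.2], [-39.2, -66.0]] 0.1
120 179 377 [[-50.5, 58.2], [-50.4, -58.1]] 0.07
135 194 363 [[-59.2, 49.9], [-59.1, -50.4]] -0.24
145 207 350 [[-65.0, 42.5], [-64.9, -43.1]] -0.26
155 225 332 [[-70.9, 32.0], [-70.9, -32.6]] -0.27
165 249 307 [[-76.9, 17.8], [-76.9, -17.8]] 0.02
```

The blade fit holds within 0.3 mm. The held piece sits 0.9 mm too far left, so I'll correct that and lower it.

>>> apply_moves:
  deltas:
    - [255,0.02,-0.1,-1.2,0,0,0]
    - [255,0,0,-0.7,0,0,0]
    - [255,0,0,-0.3,0,0,0]
    - [255,0,0,0,0,0,0]
    - [255,0,0,0,0,0,0]

```text
time_s: 9.15
ee_pos: [0.6145, -0.1731, 0.001]
eef_rot: [-3.142, -0.0, -0.212]
force: [0.1, 0.1, -0.1]
grip_width: 0.0239
grip_force: 12.0
```

>>> apply_moves:
  deltas:
    - [255,0,0,-0.1,0,0,0]
    - [255,0,0,-0.05,0,0,0]
    - [255,0,0,-0.05,0,0,0]
    - [255,0,0,0,0,0,0]

```text
time_s: 9.55
ee_pos: [0.6144, -0.1731, -0.001]
eef_rot: [3.142, -0.0, -0.212]
force: [0.3, 0.2, -0.7]
grip_width: 0.0242
grip_force: 12.0
```

>>> apply_moves:
  deltas:
    - [175,0,0,0,0,0,0]
    - [165,0,0,0,0,0,0]
    - [110,0,0,0,0,0,0]
    - [110,0,0,0,0,0,0]
    - [110,0,0,2.0,0,0,0]
    - [110,0,0,4,0,0,0]
    - [110,0,0,4,0,0,0]
    - [110,0,0,0,0,0,0]
    - [110,0,0,0,0,0,0]

```text
time_s: 10.45
ee_pos: [0.6146, -0.1732, 0.0996]
eef_rot: [3.141, -0.001, -0.212]
force: [-0.6, 0.4, -1.3]
grip_width: 0.0532
grip_force: 0.0
```

```bash
python3 - <<'E'
from h import *
c=grab('wrist','w8');s=ctrl.get_obs(); print(s['ee_pos'],s['eef_rot'],s['grip_width'],s['force'])
im=c['img'][100:290,190:360,::-1]
cv2.imwrite('pics/c6.png',cv2.resize(im,None,fx=3,fy=3,interpolation=cv2.INTER_CUBIC))
E
```

```text
[ 0.6140495  -0.17299101  0.09822874] [-3.14149699e+00  8.48717325e-04 -2.12225615e-01] 0.05356914122127998 [ 0.49638321  0.778144   -0.08502076]
```

View pics/c6.png

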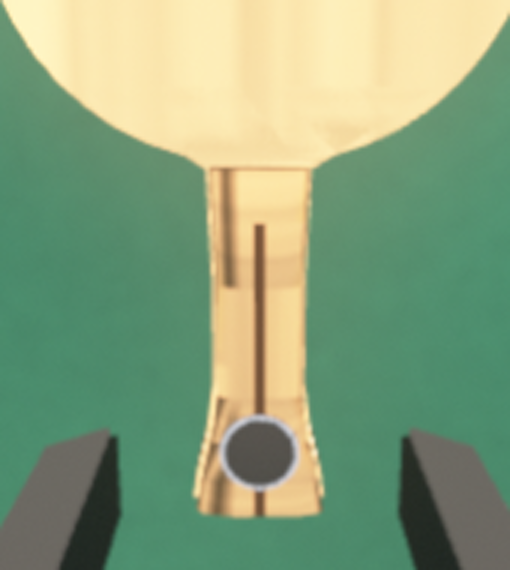

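View c6 shows the badged half centred on the flared tongue with even rims on both sides, its neck at the head junction. On to flared_plain.

>>> apply_moves:
  deltas:
    - [110,-4.6,1.25,0.5,0,0,-0.036]
    - [110,-4.6,1.25,0.5,0,0,-0.036]
    - [110,-4.6,1.25,0.5,0,0,-0.036]
    - [110,-4.6,1.25,0.5,0,0,-0.036]
    - [110,0,0,0,0,0,0]
    - [110,0,0,0,0,0,0]

```text
time_s: 11.1
ee_pos: [0.4301, -0.123, 0.1187]
eef_rot: [-3.142, 0.0, -0.356]
force: [-0.2, 0.2, 1.3]
grip_width: 0.0534
grip_force: 0.0
```

```bash
python3 look.py w9 h f .4275 -.1222 -.3558
```

```text
fit [ 0.4275 -0.1221 -0.3627] iou 0.929 tcp [ 0.4309 -0.1233  0.1186] rot [-3.1416e+00  1.0000e-04 -3.5600e-01] w 0.05298188680063241
target centre [ 0.4275 -0.1221] left [ 0.4559 -0.0473] delta cm [-0.34  0.12] dyaw -0.0067
```

>>> apply_moves:
  deltas:
    - [110,-0.1,0.03,-4.0,0,0,-0.006]
    - [110,0,0,-4.0,0,0,0]
    - [110,0,0,-3.0,0,0,0]
    - [110,0,0,-1.0,0,0,0]
    - [110,0,0,-0.4,0,0,0]
    - [110,0,0,0,0,0,0]
    - [110,0,0,0,0,0,0]

```text
time_s: 11.85
ee_pos: [0.4303, -0.1231, -0.004]
eef_rot: [-3.142, -0.002, -0.362]
force: [-0.8, 0.2, 0.6]
grip_width: 0.0534
grip_force: 0.0
```

>>> apply_moves:
  deltas:
    - [110,-0.05,0.02,-0.2,0,0,0]
    - [110,0,0,-0.1,0,0,0]
    - [170,0,0,0,0,0,0]
    - [180,0,0,0,0,0,0]
    - [255,0,0,0,0,0,0]
    - [255,0,0,0,0,0,0]
    - [255,0,0,0,0,0,0]
    - [255,0,0,0,0,0,0]
  grip_force: 12

```text
time_s: 12.65
ee_pos: [0.4289, -0.1226, -0.008]
eef_rot: [-3.142, -0.0, -0.362]
force: [-0.5, -0.3, 1.0]
grip_width: 0.0242
grip_force: 12.0
```

>>> apply_moves:
  deltas:
    - [255,0,0,2.0,0,0,0]
    - [255,0,0,2.0,0,0,0]
    - [255,4.02,0.57,0,0,0,0.03]
    - [255,4.02,0.57,0,0,0,0.03]
    - [255,4.02,0.57,0,0,0,0.03]
    - [255,4.02,0.57,0,0,0,0.03]
    - [255,4.02,0.57,0,0,0,0.03]
    - [255,0,0,0,0,0,0]
    - [255,0,0,-2.0,0,0,0]
    - [255,0,0,0,0,0,0]

```text
time_s: 13.65
ee_pos: [0.628, -0.0938, 0.0093]
eef_rot: [3.142, 0.005, -0.212]
force: [-0.3, 0.5, -1.4]
grip_width: 0.0242
grip_force: 12.0
```

>>> apply_moves:
  deltas:
    - [255,0,0,0,0,0,0]
    - [255,0,0,0,0,0,0]

```text
time_s: 13.85
ee_pos: [0.63, -0.0943, 0.0129]
eef_rot: [3.142, -0.001, -0.213]
force: [-0.5, -1.1, 0.2]
grip_width: 0.0239
grip_force: 12.0
```

>>> apply_moves:
  deltas:
    - [255,0,0,-1.0,0,0,0]
    - [255,0,0,-0.6,0,0,0]
    - [255,0,0,-0.3,0,0,0]
    - [255,0,0,-0.1,0,0,0]
    - [255,0,0,0,0,0,0]
    - [255,0,0,0,0,0,0]

```text
time_s: 14.45
ee_pos: [0.6299, -0.0941, -0.0081]
eef_rot: [-3.142, -0.0, -0.212]
force: [0.6, -0.4, -0.2]
grip_width: 0.0241
grip_force: 12.2
```

>>> apply_moves:
  deltas:
    - [175,0,0,0,0,0,0]
    - [165,0,0,0,0,0,0]
    - [120,0,0,0,0,0,0]
    - [120,0,0,0,0,0,0]
    - [120,0,0,2.0,0,0,0]
    - [120,0,0,4,0,0,0]
    - [120,0,0,4,0,0,0]
    - [120,0,0,2.5,0,0,0]
    - [120,0,0,0,0,0,0]
    - [120,0,0,0,0,0,0]

```text
time_s: 15.45
ee_pos: [0.6298, -0.0941, 0.1168]
eef_rot: [-3.142, -0.0, -0.212]
force: [0.6, -0.1, -0.2]
grip_width: 0.05
grip_force: 0.0
```

```bash
python3 look.py w10 h f .6285 -.0939 -.212; python3 - <<'E'
from fit import *
c=load('w10');im=cv2.imread('pics/w10.png')[:,:,::-1]
p,i=fit(c,im,'blade','f',(.7368,-.1991,-.2121)); print(p.round(4),i, (p[:2]-.128*np.array([np.cos(p[2]),np.sin(p[2])])).round(4))
E
```

```text
fit [ 0.6288 -0.0937 -0.2113] iou 0.928 tcp [ 0.6294 -0.094   0.1158] rot [ 3.1416e+00  1.4000e-03 -2.1220e-01] w 0.0497043529905093
target centre [ 0.6288 -0.0937] left [ 0.6455 -0.0154] delta cm [-0.07  0.03] dyaw 0.0009
[ 0.736  -0.1986 -0.2078] 0.9552540109316682 [ 0.6107 -0.1722]
```

flared_plain is at (0.6288, -0.0937), yaw -0.211, against a target of (0.6285, -0.0939). Next, a look at the straight tongue.

>>> apply_moves:
  deltas:
    - [110,-0.93,4.65,0,0,0,0.0814]
    - [110,-0.93,4.65,0,0,0,0.0814]
    - [110,-0.93,4.65,0,0,0,0.0814]
    - [110,-0.93,4.65,0,0,0,0.0814]
    - [110,-0.93,4.65,0,0,0,0.0814]
    - [110,0,0,0,0,0,0]
    - [110,0,0,0,0,0,0]

```text
time_s: 16.2
ee_pos: [0.5827, 0.139, 0.1156]
eef_rot: [3.142, 0.002, 0.196]
force: [0.1, -0.3, -0.1]
grip_width: 0.0537
grip_force: 0.0
```

```bash
python3 look.py w11 blade s .7091 .1632 .1951
```

```text
fit [0.7092 0.1636 0.1966] iou 0.981 tcp [0.5831 0.138  0.1158] rot [3.1414e+00 1.8000e-03 1.9430e-01] w 0.053168309366936096
target centre [0.5837 0.1386] left [0.5681 0.2171] delta cm [0.06 0.07] dyaw 0.0023
```

>>> apply_moves:
  deltas:
    - [110,-3.06,3.5,0,0,0,-0.049]
    - [110,-3.06,3.5,0,0,0,-0.049]
    - [110,-3.06,3.5,0,0,0,-0.049]
    - [110,-3.06,3.5,0,0,0,-0.049]
    - [110,-3.06,3.5,0,0,0,-0.049]
    - [110,0,0,0,0,0,0]
    - [110,0,0,0,0,0,0]

```text
time_s: 16.95
ee_pos: [0.4307, 0.3129, 0.1166]
eef_rot: [3.141, 0.0, -0.05]
force: [1.2, -0.3, 0.3]
grip_width: 0.0534
grip_force: 0.0
```

```bash
python3 look.py w12 h s .431 .3138 -.051
```

```text
fit [ 0.4297  0.3151 -0.0398] iou 0.953 tcp [0.4312 0.3123 0.1166] rot [ 3.1412e+00  2.0000e-04 -5.1300e-02] w 0.0534626770784192
target centre [0.4297 0.3151] left [0.4329 0.395 ] delta cm [-0.15  0.28] dyaw 0.0115
```

>>> apply_moves:
  deltas:
    - [110,-0.12,0.25,-4.0,0,0,0.011]
    - [110,0,0,-4.0,0,0,0]
    - [110,0,0,-3.0,0,0,0]
    - [110,0,0,-0.8,0,0,0]
    - [110,0,0,-0.3,0,0,0]
    - [110,0,0,0,0,0,0]
    - [110,0,0,0,0,0,0]

```text
time_s: 17.7
ee_pos: [0.4302, 0.3161, -0.0026]
eef_rot: [-3.14, -0.002, -0.04]
force: [-0.2, 1.3, 0.7]
grip_width: 0.0534
grip_force: 0.0
```

>>> apply_moves:
  deltas:
    - [110,0,0,-0.2,0,0,0]
    - [110,0,0,-0.1,0,0,0]
    - [110,0,0,0,0,0,0]
    - [110,0,0,0,0,0,0]

```text
time_s: 18.1
ee_pos: [0.4293, 0.316, -0.0069]
eef_rot: [-3.141, -0.0, -0.039]
force: [0.2, -0.0, -1.0]
grip_width: 0.0536
grip_force: 0.0
```

>>> apply_moves:
  deltas:
    - [150,0,-0.05,-0.05,0,0,0]
    - [170,0,0,0,0,0,0]
    - [255,0,0,0,0,0,0]
    - [255,0,0,0,0,0,0]
    - [255,0,0,0,0,0,0]
    - [255,0,0,0,0,0,0]
  grip_force: 12

```text
time_s: 18.7
ee_pos: [0.4292, 0.3154, -0.0076]
eef_rot: [3.142, 0.0, -0.039]
force: [-0.8, -0.4, 0.5]
grip_width: 0.0281
grip_force: 12.0
```

>>> apply_moves:
  deltas:
    - [255,0,0,2.5,0,0,0]
    - [255,0,0,2.5,0,0,0]
    - [255,3.08,-3.54,0,0,0,0.0471]
    - [255,3.08,-3.54,0,0,0,0.0471]
    - [255,3.08,-3.54,0,0,0,0.0471]
    - [255,3.08,-3.54,0,0,0,0.0471]
    - [255,3.08,-3.54,0,0,0,0.0471]
    - [255,0,0,-2.0,0,0,0]
    - [255,0,0,0,0,0,0]
    - [255,0,0,0,0,0,0]

```text
time_s: 19.7
ee_pos: [0.5827, 0.1388, 0.0224]
eef_rot: [-3.141, 0.001, 0.196]
force: [0.9, 0.1, 0.2]
grip_width: 0.0276
grip_force: 12.0
```

```bash
python3 - <<'E'
from h import *
for i in range(3):
    ctrl.camera('top'); s=ctrl.get_obs(); print(s['ee_pos'].round(4),s['eef_rot'].round(4))
c=grab('wrist','w13')
im=c['img'][60:340,160:400,::-1]
cv2.imwrite('pics/c7.png',cv2.resize(im,None,fx=2.1,fy=2.1,interpolation=cv2.INTER_CUBIC))
E
```

```text
[0.5829 0.1391 0.023 ] [-3.1415  0.      0.1971]
[0.5831 0.1393 0.0233] [-3.1415e+00 -7.0000e-04  1.9740e-01]
[0.5832 0.1393 0.0234] [ 3.1416e+00 -1.0000e-03  1.9750e-01]
```

View pics/c7.png

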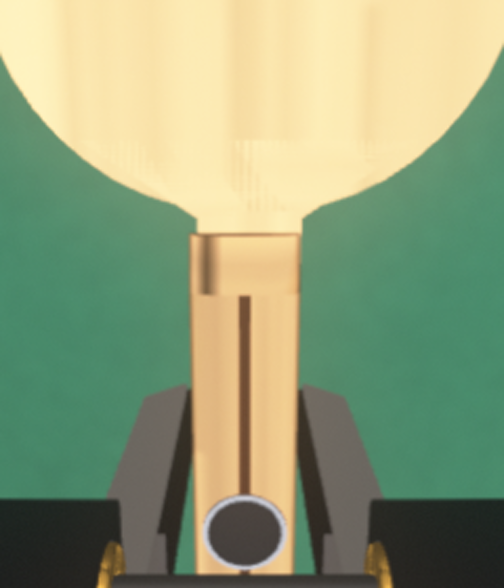

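```bash
python3 - <<'E'
from h import *
c=load('w13'); im=cv2.imread('pics/w13.png')
p=np.array([.7092,.1636]);a=.1966;M=np.array([[np.cos(a),np.sin(a)],[-np.sin(a),np.cos(a)]])
f=lambda pts,z:((p2w(c,[[u/2.1+160-.25,v/2.1+60-.25] for u,v in pts],z)[:,:2]-p)@M.T*1000).round(1).tolist()
print('tongue neck',f([(197,226),(302,226)],.006)); b=.0233+.0076
print('piece neck end',f([(190,234),(301,234)],b+.005),'side',f([(191,300),(298.5,300)],b+.006))
for r in (60,100,120,135,145,155):
    m=np.where(im[r,:,2]>.88*im[r,:,1].astype(float))[0]; m=m[(m>120)&(m<440)]
    q=(p2w(c,[[m.min()-.5,r],[m.max()+.5,r]],.006)[:,:2]-p)@M.T*1000; print(r,q.round(1).tolist(),q[:,1].mean().round(2))
E
```

```text
tongue neck [[-80.7, 14.9], [-80.6, -15.4]]
piece neck end [[-78.4, 14.7], [-78.4, -12.7]] side [[-95.0, 14.7], [-94.9, -12.4]]
60 [[-19.8, 72.7], [-19.6, -72.8]] -0.02
100 [[-41.5, 64.7], [-41.3, -64.3]] 0.21
120 [[-52.8, 56.2], [-52.6, -56.4]] -0.11
135 [[-61.4, 47.2], [-61.3, -47.5]] -0.14
145 [[-67.3, 39.2], [-67.2, -39.5]] -0.15
155 [[-73.2, 25.6], [-73.1, -26.0]] -0.17
```

View c7 shows the piece in line with the tongue but about 1 mm too far left. I'll correct and lower.

>>> apply_moves:
  deltas:
    - [255,0.05,-0.1,-1.2,0,0,0]
    - [255,0,0,-0.8,0,0,0]
    - [255,0,0,-0.3,0,0,0]
    - [255,0,0,0,0,0,0]
    - [255,0,0,0,0,0,0]
    - [255,0,0,0,0,0,0]

```text
time_s: 20.5
ee_pos: [0.5838, 0.1374, -0.0005]
eef_rot: [-3.142, -0.0, 0.196]
force: [-0.3, 0.2, 0.3]
grip_width: 0.0278
grip_force: 12.0
```

>>> apply_moves:
  deltas:
    - [255,0,0,0,0,0,0]
    - [255,0,0,0,0,0,0]

```text
time_s: 20.7
ee_pos: [0.5838, 0.1374, -0.0005]
eef_rot: [3.142, -0.0, 0.196]
force: [-0.4, 0.2, -1.0]
grip_width: 0.0276
grip_force: 12.0
```

```bash
python3 - <<'E'
from h import *
c=grab('wrist','w14'); s=ctrl.get_obs(); print(s['ee_pos'],s['eef_rot'])
im=c['img']
p=np.array([.7092,.1636]);a=.1966;M=np.array([[np.cos(a),np.sin(a)],[-np.sin(a),np.cos(a)]])
for r in (60,80,100,120,135):
    m=np.where(im[r,:,0]>.88*im[r,:,1].astype(float))[0]; m=m[(m>100)&(m<460)]
    q=(p2w(c,[[m.min()-.5,r],[m.max()+.5,r]],.006)[:,:2]-p)@M.T*1000; print(r,q.round(1).tolist(),q[:,1].mean().round(2))
cv2.imwrite('pics/c8.png',cv2.resize(im[130:270,200:350,::-1],None,fx=4,fy=4,interpolation=cv2.INTER_CUBIC))
E
```

```text
[ 5.83748712e-01  1.37405601e-01 -4.73045352e-04] [-3.14156254e+00 -1.54237893e-04  1.96275423e-01]
60 [[-23.2, 71.9], [-23.2, -71.7]] 0.07
80 [[-32.7, 68.7], [-32.7, -68.6]] 0.07
100 [[-42.4, 64.0], [-42.4, -63.8]] 0.08
120 [[-52.4, 56.5], [-52.4, -56.4]] 0.09
135 [[-60.1, 48.7], [-60.1, -48.5]] 0.09
```

View pics/c8.png

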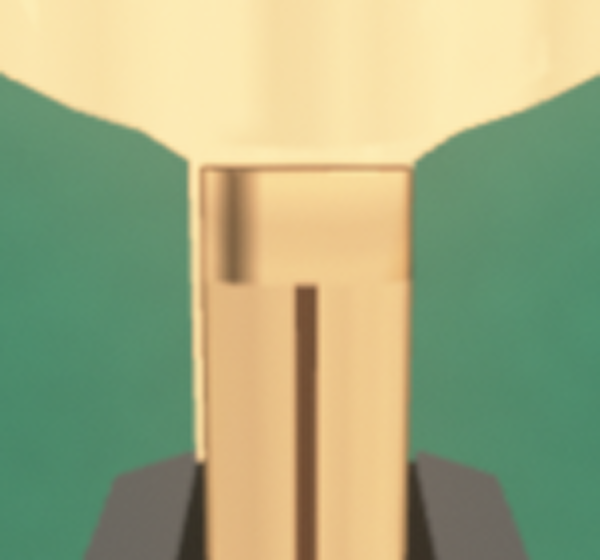

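The held piece (c8, columns 201–410) shows a 1.6 mm tongue rim on the left and 0.3 mm on the right. I'll shift it 0.7 mm left, then set it down.

>>> apply_moves:
  deltas:
    - [255,-0.01,0.07,0,0,0,0]
    - [255,0,0,-0.05,0,0,0]
    - [255,0,0,-0.05,0,0,0]
    - [255,0,0,0,0,0,0]

```text
time_s: 21.15
ee_pos: [0.5836, 0.1381, -0.0016]
eef_rot: [-3.142, 0.0, 0.196]
force: [0.3, -0.0, 0.3]
grip_width: 0.0278
grip_force: 12.0
```

Good. Release, rise and measure.

>>> apply_moves:
  deltas:
    - [165,0,0,0,0,0,0]
    - [155,0,0,0,0,0,0]
    - [110,0,0,0,0,0,0]
    - [110,0,0,0,0,0,0]
    - [110,0,0,2.0,0,0,0]
    - [110,0,0,4,0,0,0]
    - [110,0,0,4,0,0,0]
    - [110,0,0,2,0,0,0]
    - [110,0,0,0,0,0,0]
    - [110,0,0,0,0,0,0]

```text
time_s: 22.15
ee_pos: [0.5834, 0.1381, 0.118]
eef_rot: [-3.142, 0.0, 0.196]
force: [-0.8, 0.3, -0.4]
grip_width: 0.0535
grip_force: 0.0
```

```bash
python3 - <<'E'
from fit import *
c=grab('wrist','w15'); im=c['img']
for thr in (.88,):
    p,i=fit(c,im,'blade','s',(.7092,.1636,.1966),thr=thr); print(p.round(4),i)
# brightness profile across mid tongue rows to see rims
sub=cv2.resize(im[:,240:310],None,fx=4,fy=1,interpolation=cv2.INTER_CUBIC)
for r in (165,185,205): print(r,im[r,252:300].sum(1).tolist())
E
```

```text
[0.7086 0.1635 0.197 ] 0.9790908216675138
165 [357, 359, 355, 359, 359, 358, 375, 498, 553, 532, 550, 469, 378, 328, 354, 425, 502, 563, 595, 597, 596, 594, 598, 597, 597, 597, 597, 596, 596, 595, 595, 597, 597, 597, 598, 597, 591, 578, 562, 509, 493, 493, 378, 358, 359, 354, 359, 358]
185 [342, 339, 340, 341, 340, 341, 353, 434, 481, 491, 543, 552, 548, 547, 547, 547, 545, 550, 558, 566, 572, 568, 491, 324, 260, 310, 479, 579, 578, 575, 576, 583, 588, 592, 592, 598, 599, 597, 580, 528, 521, 512, 371, 344, 344, 345, 344, 344]
205 [338, 338, 338, 338, 339, 338, 340, 388, 473, 519, 536, 551, 550, 551, 547, 545, 544, 549, 559, 566, 571, 570, 493, 320, 254, 307, 470, 572, 576, 570, 572, 580, 587, 591, 592, 598, 600, 594, 565, 512, 483, 452, 356, 340, 338, 339, 338, 336]
```

The badge stripe is at column 276.0 and the tongue centre at 276.2, so it is centred. Now straight_plain.

>>> apply_moves:
  deltas:
    - [110,-1.32,-4.5,0,0,0,-0.018]
    - [110,-1.32,-4.5,0,0,0,-0.018]
    - [110,-1.32,-4.5,0,0,0,-0.018]
    - [110,-1.32,-4.5,0,0,0,-0.018]
    - [110,-1.32,-4.5,0,0,0,-0.018]
    - [110,-1.32,-4.5,0,0,0,-0.018]
    - [110,-1.32,-4.5,0,0,0,-0.018]
    - [110,-1.32,-4.5,0,0,0,-0.018]
    - [110,-1.32,-4.5,0,0,0,-0.018]
    - [110,-1.32,-4.5,0,0,0,-0.018]

```text
time_s: 23.2
ee_pos: [0.4502, -0.3133, 0.117]
eef_rot: [-3.14, 0.002, 0.016]
force: [0.7, 0.3, 0.2]
grip_width: 0.0531
grip_force: 0.0
```

>>> apply_moves:
  deltas:
    - [110,0,0,0,0,0,0]
    - [110,0,0,0,0,0,0]
    - [110,0,0,0,0,0,0]

```text
time_s: 23.5
ee_pos: [0.4516, -0.3108, 0.1176]
eef_rot: [-3.14, 0.001, 0.017]
force: [0.2, 0.3, -0.5]
grip_width: 0.0534
grip_force: 0.0
```

```bash
python3 look.py w16 h s .4511 -.3114 .0156
```

```text
fit [ 0.4514 -0.3113  0.0132] iou 0.948 tcp [ 0.4518 -0.3107  0.1178] rot [-3.1408e+00  8.0000e-04  1.7800e-02] w 0.05345351292118143
target centre [ 0.4514 -0.3113] left [ 0.4503 -0.2313] delta cm [-0.05 -0.06] dyaw -0.0045
```

>>> apply_moves:
  deltas:
    - [110,-0.03,-0.06,-4.0,0,0,-0.004]
    - [110,0,0,-4.0,0,0,0]
    - [110,0,0,-3.0,0,0,0]
    - [110,0,0,-0.8,0,0,0]
    - [110,0,0,-0.4,0,0,0]
    - [110,0,0,0,0,0,0]
    - [110,0,0,0,0,0,0]
    - [110,0,0,0,0,0,0]

```text
time_s: 24.35
ee_pos: [0.4519, -0.3128, -0.0023]
eef_rot: [3.14, -0.002, 0.012]
force: [-0.2, -0.3, 0.5]
grip_width: 0.0536
grip_force: 0.0
```

>>> apply_moves:
  deltas:
    - [110,0,0.05,-0.2,0,0,0]
    - [110,0,0,-0.1,0,0,0]
    - [110,0,0,0,0,0,0]
    - [110,0,0,0,0,0,0]

```text
time_s: 24.75
ee_pos: [0.4513, -0.312, -0.0066]
eef_rot: [-3.142, 0.0, 0.012]
force: [0.2, 0.3, -0.2]
grip_width: 0.0535
grip_force: 0.0
```

>>> apply_moves:
  deltas:
    - [150,0,0,-0.1,0,0,0]
    - [170,0,0,0,0,0,0]
    - [255,0,0,0,0,0,0]
    - [255,0,0,0,0,0,0]
    - [255,0,0,0,0,0,0]
    - [255,0,0,0,0,0,0]
  grip_force: 12

```text
time_s: 25.35
ee_pos: [0.4513, -0.312, -0.0075]
eef_rot: [3.142, -0.0, 0.012]
force: [-0.8, -0.8, -0.2]
grip_width: 0.0277
grip_force: 12.0
```

>>> apply_moves:
  deltas:
    - [255,0,0,2.0,0,0,0]
    - [255,0,0,4.0,0,0,0]
    - [255,0.97,4.41,0,0,0,0.0154]
    - [255,0.97,4.41,0,0,0,0.0154]
    - [255,0.97,4.41,0,0,0,0.0154]
    - [255,0.97,4.41,0,0,0,0.0154]
    - [255,0.97,4.41,0,0,0,0.0154]
    - [255,0.97,4.41,0,0,0,0.0154]
    - [255,0.97,4.41,0,0,0,0.0154]
    - [255,0.97,4.41,0,0,0,0.0154]

```text
time_s: 26.35
ee_pos: [0.529, 0.0427, 0.0526]
eef_rot: [3.142, -0.0, 0.136]
force: [-0.2, -1.0, -0.5]
grip_width: 0.0277
grip_force: 12.0
```

>>> apply_moves:
  deltas:
    - [255,0.97,4.41,0,0,0,0.0154]
    - [255,0.97,4.41,0,0,0,0.0154]
    - [255,0.97,4.41,0,0,0,0.0154]
    - [255,0.97,4.41,0,0,0,0.0154]
    - [255,0,0,0,0,0,0]
    - [255,0,0,-4.0,0,0,0]
    - [255,0,0,0,0,0,0]
    - [255,0,0,0,0,0,0]
    - [255,0,0,0,0,0,0]

```text
time_s: 27.25
ee_pos: [0.5685, 0.2169, 0.0141]
eef_rot: [-3.141, -0.002, 0.196]
force: [-0.2, -0.4, -0.2]
grip_width: 0.0276
grip_force: 12.0
```

>>> apply_moves:
  deltas:
    - [255,-0.05,0,-1.0,0,0,0]
    - [255,0,0,-0.6,0,0,0]
    - [255,0,0,-0.3,0,0,0]
    - [255,0,0,-0.1,0,0,0]
    - [255,0,0,0,0,0,0]
    - [255,0,0,0,0,0,0]
    - [255,0,0,0,0,0,0]

```text
time_s: 27.95
ee_pos: [0.5672, 0.2172, -0.0076]
eef_rot: [-3.142, -0.0, 0.197]
force: [0.3, 0.0, -0.1]
grip_width: 0.0278
grip_force: 12.0
```

>>> apply_moves:
  deltas:
    - [255,0.06,0,0.03,0,0,0]
    - [255,0,0,0,0,0,0]
    - [165,0,0,0,0,0,0]
    - [155,0,0,0,0,0,0]
    - [120,0,0,0,0,0,0]
    - [120,0,0,0,0,0,0]
    - [120,0,0,2,0,0,0]
    - [120,0,0,4,0,0,0]
    - [120,0,0,4,0,0,0]
    - [120,0,0,2.5,0,0,0]

```text
time_s: 28.95
ee_pos: [0.5685, 0.2174, 0.1209]
eef_rot: [-3.141, -0.003, 0.197]
force: [0.9, 1.1, 0.2]
grip_width: 0.0499
grip_force: 0.0
```

>>> apply_moves:
  deltas:
    - [120,0,-3.0,3.0,0,0,0]
    - [120,0,-4.0,3.0,0,0,0]
    - [120,0,-4.0,3.0,0,0,0]
    - [120,0,-4.0,3.0,0,0,0]
    - [120,0,-4.0,3.0,0,0,0]
    - [120,0,0,0,0,0,0]
    - [120,0,0,0,0,0,0]
    - [120,0,0,0,0,0,0]

```text
time_s: 29.75
ee_pos: [0.5674, 0.0281, 0.2665]
eef_rot: [-3.141, 0.002, 0.198]
force: [0.6, 0.3, -1.1]
grip_width: 0.0499
grip_force: 0.0
```

```bash
python3 look.py w17 h s .568 .217 .1966; python3 - <<'E'
from fit import *
c=load('w17'); im=cv2.imread('pics/w17.png')[:,:,::-1]
for o,t,g in (('blade','s',(.7092,.1636,.1966)),('blade','f',(.7368,-.1991,-.2121)),('h','f',(.6288,-.0937,-.2113))):
    p,i=fit(c,im,o,t,g); q=p[:2]-(.128 if o=='blade' else 0)*np.array([np.cos(p[2]),np.sin(p[2])])
    print(o,t,p.round(4),round(i,3),q.round(4),(q+.08*np.array([-np.sin(p[2]),np.cos(p[2])])).round(4))
cv2.imwrite('pics/c9.png',cv2.resize(im[:300,:,::-1],None,fx=1.42,fy=1.42,interpolation=cv2.INTER_CUBIC))
E
```

```text
fit [0.5681 0.2176 0.1935] iou 0.957 tcp [0.5675 0.0283 0.2665] rot [-3.141e+00  2.000e-03  1.984e-01] w 0.049866879850259414
target centre [0.5681 0.2176] left [0.5527 0.2961] delta cm [ 0.06 18.94] dyaw -0.0049
blade s [0.7089 0.1638 0.1985] 0.974 [0.5834 0.1385] [0.5676 0.2169]
blade f [ 0.7385 -0.1992 -0.203 ] 0.962 [ 0.6132 -0.1734] [ 0.6293 -0.095 ]
h f [ 0.6291 -0.0937 -0.2125] 0.942 [ 0.6291 -0.0937] [ 0.646  -0.0155]
```

View pics/c9.png

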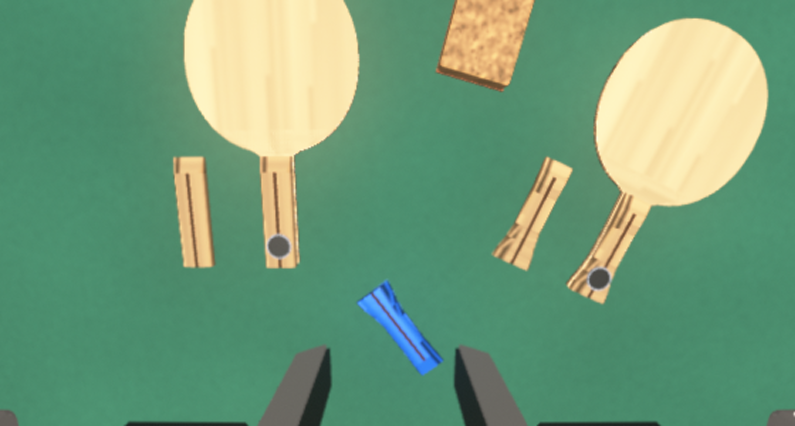

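The picture shows both badged halves on their tongues at (279,212) and (610,247). The plain halves lie to their left at (193,212) and (534,214), all necks towards the heads, within about 1 mm of target. I'm handing it in.

```bash
python3 -c "
from station import ctrl
print(ctrl.hand_in())"
```

```text
the job is handed in; nothing more can be done
None
```

I set out and handed in both bats at about 30 s: the badged halves are centred on their matching tongues, and the plain halves lie 80 mm to their left. By the camera, all four are within about 1 mm of target, with necks towards the heads; no verdict came back.

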